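# Roll the party poppers onto the place-mat line

### The arm

A 6-joint arm with a two-finger parallel gripper is mounted at the origin on the work surface. World frame = base frame: x ahead of the robot, y to its left, z up, the work surface at z = 0. Lengths are in m, angles in degrees, forces in N, time in s.
With the tool pointing down it reaches from about 0.4 to 0.825 m from the base axis. Payload 7 kg.
Tool frame: the origin (TCP) lies midway between the tips of the shut fingers; the grasp point (between the pads) lies 19 mm behind it; z points along the fingers, y is the direction in which the jaws open and shut (so a half turn about z gives the same grasp; the last joint's range is limited). The gripper opens to 88 mm and grips with 3 to 60 N. Pads are 19 mm wide; open, the fingers measure 130 mm over their backs; the gripper's body (78 mm by 193 mm) begins 47 mm behind the grasp point.
Start: joints at [-51.503, 20.546, 0.682, 0, -70.136, -16.507], TCP at [0.253, -0.626, 0.227] pointing down, gripper open.
Joint ranges: [-176.03, 176.03], [-82.01, 121.73], [-58.28, 71.71], [-173.87, 95.51], [-174.79, -0.11], [-173.66, 173.66]. Speed limits (degrees/s): [136.94, 136.94, 172.46, 180, 180, 180].

### API

Orientations are given as a 3x3 rotation matrix whose columns are the frame's x, y, z axes.
In Python, from rig import robot gives the robot as it stands. Calls block until the motion is done:
- robot.goto(position, orientation): joint-space move of the TCP to a pose.
- robot.servo_line(position, ori=None, speed=0.15): straight line of the TCP; ori=None keeps the orientation; speed is the mean speed in m/s.
- robot.movej(angles): joint-space move.
- robot.move_gripper(opening): opening from 0.0 (shut) to 1.0 (fully open); the grip force is fixed at half the most; returns when the fingers have stopped.
- robot.dwell(seconds).
- robot.ik(position, orientation): joint angles nearest the present ones, or None.
- robot.grab_frame(name): name is "side" or "top" or "wrist"; returns (picture, depth): 400x640x3 uint8, red, green, blue; 400x640 float32, m along the optical axis (not along the pixel's ray), 0 where there is no reading.
- robot.camera_info(name): a dict with "vfov" (degrees; the focal length in pixels is half the picture's height over the tangent of half this angle, whatever the lens; pixels are square), "cx", "cy" (the principal point, pixels), "view" (4x4, takes a point from world to camera coordinates); the wrist camera has in their place "T_tool_cam" (4x4, takes a point from camera to tool coordinates, whose origin is the TCP and whose axes are the flange's). Camera axes: x right, y down, z forward; pixel columns grow to the right and rows downward; lengths in m; the calibration is good to about 2 mm. A picture is of the moment at which its call begins: read the wrist's pose just before it. camera_info takes no time and is no camera call.
A pose or a line that the arm cannot do raises robot.Unreachable and nothing moves.
- robot.job_done(): hands the job in, once; it reports no verdict.
Readings, each from a call of its own:
- robot.read_t(): time.
- robot.read_qpos(): joint angles.
- robot.read_qvel(): joint speeds.
- robot.read_effort(): joint torques, N m.
- robot.read_position(): TCP position.
- robot.read_tcp_rot(): TCP orientation.
- robot.read_force(): force on the tool from outside, world axes, zero at the start.
- robot.read_ft_torque(): the same for the moment, N m.
- robot.read_grip_width(): opening from 0.0 (shut) to 1.0 (fully open).
Only numpy, scipy, OpenCV 4.12 (cv2) and the standard library are available. Lean on these libraries where they do the work, as an engineer would, in place of code of your own. Each camera call takes 0.05 s, during which the arm holds its last target.

### The job

Lay out the party poppers: with the fingers, push at the top of the red tube and of the gold tube and roll each one over the place mat until it lies lengthwise along the white line, centred over it. Only roll them, never pinch or lift them, leave each on its own half of the mat, and do not disturb the fruit, the candle or the glass around them.

Things in the scene. Friction and masses are not known exactly. Their poses are not given: they have to be found in the camera images.
- mat: Dark blue-grey stiff place mat fixed to the table, 300 (its x) x 460 (its y) x 3 mm thick; origin under its centre on the table top (z = 0), z axis up; its yaw differs from start to start. Its white line runs along its y axis.
- line (a point): Middle of the white line (12 mm wide, 440 mm long), on the mat's upper face, 3 mm above the table; its y axis runs along the line, its x axis across it.
- popper_red: Red party popper: cardboard cylinder 44 mm in diameter, 140 mm long, about 70 g, white bands and stripes, lying on the mat 55 to 80 mm from the line, roughly parallel to it; free to roll. Origin half-way along its axis (22 mm above the mat); its y axis is the tube's axis; its z axis points up at the start and turns as it rolls.
- popper_gold: Gold party popper with dark blue bands and stripes; otherwise like the red one. One popper lies on the left (+y) half of the mat, on the robot's side of the line; the other on the right half, beyond the line. Which is where varies. A finger pressed lightly on top rolls the tube half as far as the finger moves and stops it too; shoved from behind, it may roll on about 10 mm.
- clementine: Orange clementine standing on the mat's left half beyond the line, 56 mm in diameter, 46 mm tall; origin at its underside. Leave it alone.
- tealight: Small blue-green glass with a tea light, 48 mm in diameter, 30 mm tall, on the mat's right half on the robot's side of the line; origin at its underside. Leave it alone.
- clementine_side: A second clementine, same size, on the table to the right of the mat. Leave it alone.
- coupe_a: Clear coupe glass, 94 mm in diameter and 140 mm tall, to the left of the mat; origin at its underside. Leave it alone.
Mind the look-alikes: they are no part of the job. Leave any green or turquoise look-alike of the popper_gold alone.

How it is judged:
By the outcome, as a careful person would: the job done as asked, in the order asked, and still so for the second after the job is handed in, with the robot touching nothing.
It also fails if it takes over 64 s, if anything falls off the work surface, if the arm or the gripper's body presses on something with over 40 N, if the wrist force passes 120 N, or if a joint passes its speed limit or range.

## Working session

There is one attempt and no reset: what is moved stays moved. The work goes in short steps, each a Python script; the robot and the scene stay as the last script left them, time stands still between calls to the robot, and variables do not carry over. Pictures are saved under pics/ and viewed, and the job is handed in when it is done.

```bash
ls; mkdir -p pics
python3 - <<'E'
from rig import robot
import cv2,numpy as np
print(robot.read_t())
for n in("top","side"):
    p,d=robot.grab_frame(n); cv2.imwrite(f"pics/{n}0.png",p[:,:,::-1]); np.savez(f"{n}0.npz",p=p,d=d)
    i=robot.camera_info(n); print(n,i)
print(robot.read_tcp_rot(),robot.read_t())
E
```

```text
pics
0.0
top {'vfov': 46.29816189063926, 'cx': 312.35475266721306, 'cy': 201.73253609934295, 'view': array([[ 1.61753598e-02, -9.99868047e-01,  1.49890999e-03,
        -3.30290455e-03],
       [-9.87894745e-01, -1.62129383e-02, -1.54276095e-01,
         6.24375227e-01],
       [ 1.54280039e-01,  1.01470603e-03, -9.88026639e-01,
         1.26999829e+00],
       [ 0.00000000e+00,  0.00000000e+00,  0.00000000e+00,
         1.00000000e+00]])}
side {'vfov': 47.36332706538026, 'cx': 325.141335268828, 'cy': 194.88559820179725, 'view': array([[-0.99643659, -0.08403606, -0.00721609,  0.60834938],
       [-0.04003612,  0.54654536, -0.83647192,  0.08247192],
       [ 0.07423772, -0.83320232, -0.54796227,  1.21384681],
       [ 0.        ,  0.        ,  0.        ,  1.        ]])}
[[-9.27291306e-01 -3.74339929e-01 -6.72196034e-04]
 [-3.74340505e-01  9.27290435e-01  1.27871380e-03]
 [ 1.44647320e-04  1.43737039e-03 -9.99998957e-01]] 0.1
```

View pics/top0.png

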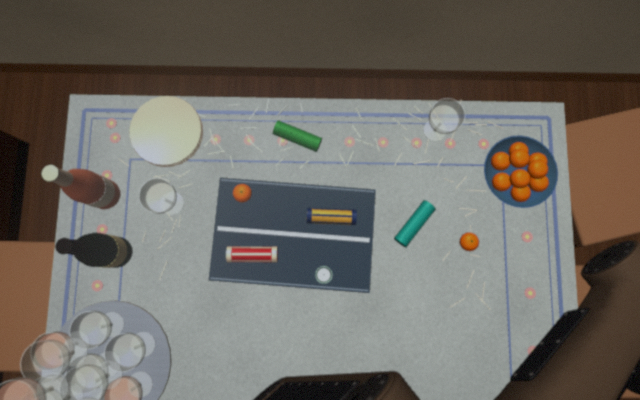

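View pics/side0.png

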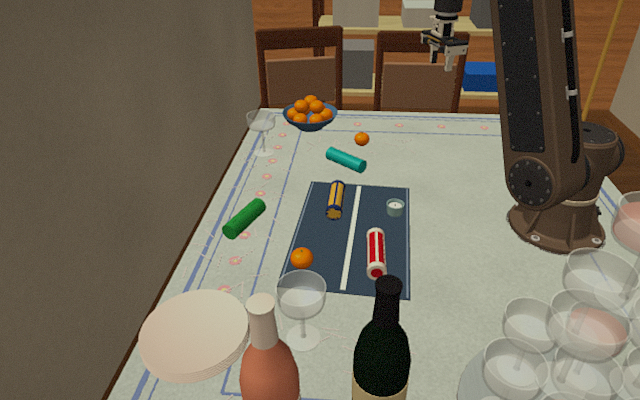

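The top view shows the line running from (218,229) to (370,240). The red tube is at (252,254), on the left half and robot side. The gold tube is at (331,216), on the right half beyond the line. The look-alikes are green at (297,136) and turquoise at (415,222).

```bash
cat > h.py <<'E'
import cv2,numpy as np
def K(i): f=200/np.tan(np.radians(i["vfov"]/2)); return f,i["cx"],i["cy"]
def ray(i,uv,z,T=None):
    # T: camera->world
    if T is None: T=np.linalg.inv(i["view"])
    f,cx,cy=K(i); uv=np.atleast_2d(uv).astype(float)
    d=np.c_[(uv[:,0]-cx)/f,(uv[:,1]-cy)/f,np.ones(len(uv))]@T[:3,:3].T
    o=T[:3,3]; return o+d*((z-o[2])/d[:,2])[:,None]
def axis(P):
    c,(w,h),a=cv2.minAreaRect(P.astype(np.float32)*1000)
    b=cv2.boxPoints((c,(w,h),a)); e=[b[1]-b[0],b[2]-b[1]]
    e=max(e,key=np.linalg.norm); 
    if e[1]<0:e=-e
    return np.array(c)/1000,(min(w,h),max(w,h)),np.degrees(np.arctan2(-e[0],e[1]))  # yaw: y axis rotated from +y
def blob(m,near=None):
    m=cv2.morphologyEx(m.astype(np.uint8),cv2.MORPH_CLOSE,np.ones((5,5)))
    cs,_=cv2.findContours(m,cv2.RETR_EXTERNAL,cv2.CHAIN_APPROX_NONE)
    c=max(cs,key=cv2.contourArea); return c[:,0,:]
def masks(p):
    p=p.astype(int); R,G,B=p[...,0],p[...,1],p[...,2]
    hsv=cv2.cvtColor(p.astype(np.uint8),cv2.COLOR_RGB2HSV).astype(int); H,S,V=hsv[...,0],hsv[...,1],hsv[...,2]
    return dict(red=(((H<6)|(H>172))&(S>130)&(V>80)), gold=((H>14)&(H<32)&(S>90)&(V>80)), white=(S<40)&(V>130))
E
python3 - <<'E'
from h import *; from rig import robot
z=np.load("top0.npz");p=z["p"];d=z["d"];i=robot.camera_info("top")
m=masks(p); roi=np.zeros((400,640),bool); roi[185:285,212:372]=1
hs=cv2.cvtColor(p,cv2.COLOR_RGB2HSV)
for q in[(235,252),(254,252),(215,331),(210,331),(216,308),(235,300),(254,230),(254,276)]: print(q,p[q],hs[q],round(float(d[q]),4))
for n,zz in(("red",.03),("gold",.03),("white",.003)):
    mm=m[n]&roi
    if n=="white": mm[:, :222]=0
    c=blob(mm); P=ray(i,c,zz)[:,:2]; print(n,c.min(0),c.max(0),axis(P))
cv2.imwrite("pics/crop0.png",cv2.resize(p[170:300,200:390,::-1],None,fx=4,fy=4))
E
```

```text
(235, 252) [65 74 85] [107  60  85] 1.3519
(254, 252) [180 171 161] [ 16  27 180] 1.2966
(215, 331) [84 84 86] [120   6  86] 1.3145
(210, 331) [152 120  58] [ 20 158 152] 1.3183
(216, 308) [44 57 90] [112 130  90] 1.3169
(235, 300) [179 186 191] [103  16 191] 1.3487
(254, 230) [181 172 161] [ 17  28 181] 1.2962
(254, 276) [142 141 132] [ 27  18 142] 1.2961
red [232 248] [270 259] (array([0.47725067, 0.17690834]), (30.745990753173828, 107.28103637695312), np.float32(0.9296791))
gold [312 209] [351 222] (array([ 0.5883399 , -0.04806149]), (36.04993438720703, 112.12660217285156), np.float32(-1.4704481))
white [222 226] [369 242] (array([0.53647833, 0.05461774]), (14.025282859802246, 426.5593566894531), np.float32(-3.5287733))
```

View pics/crop0.png

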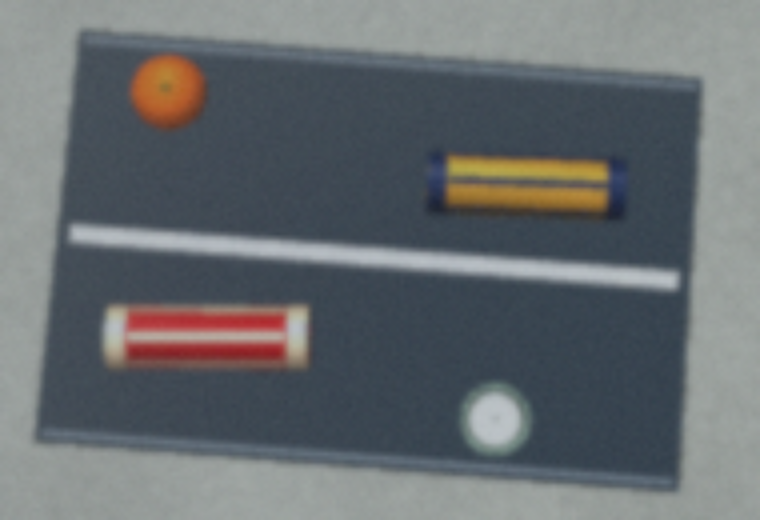

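```bash
cat >> h.py <<'E'
def Rt(yaw):
    a=np.radians(yaw); y=np.array([-np.sin(a),np.cos(a),0]); z=np.array([0,0,-1.]); return np.c_[np.cross(y,z),y,z]
def wrist(robot,name):
    T=np.eye(4); T[:3,:3]=robot.read_tcp_rot(); T[:3,3]=robot.read_position()
    p,d=robot.grab_frame("wrist"); i=robot.camera_info("wrist"); T=T@i["T_tool_cam"]
    cv2.imwrite(f"pics/{name}.png",p[:,:,::-1]); np.savez(name+".npz",p=p,d=d,T=T); return p,d,i,T
E
python3 - <<'E'
from h import *; from rig import robot
i=robot.camera_info("wrist"); print(i)
robot.goto([0.48,0.055,0.30],Rt(-3.5)); robot.move_gripper(0.6)
wrist(robot,"w1"); print(robot.read_t(),robot.read_position(),robot.read_qpos(),robot.read_grip_width(),robot.read_force())
E
```

```text
{'vfov': 68.23021049214074, 'cx': 319.05411146498653, 'cy': 203.94806407409013, 'T_tool_cam': array([[ 9.39918961e-04, -9.62851559e-01, -2.70029613e-01,
         7.14322390e-02],
       [ 9.99999558e-01,  8.97831503e-04,  2.79377076e-04,
        -1.55491878e-04],
       [-2.65575594e-05, -2.70029756e-01,  9.62851977e-01,
        -1.57009750e-01],
       [ 0.00000000e+00,  0.00000000e+00,  0.00000000e+00,
         1.00000000e+00]])}
3.5 [0.47997436 0.05502398 0.29999003] [ 2.99293343e+01 -3.56136491e-01 -1.56586803e+01 -1.84258027e-03
 -7.46979910e+01 -1.23426087e+02] 0.6039674557276602 [ 0.59481031 -0.22878575 -0.39884943]
```

View pics/w1.png

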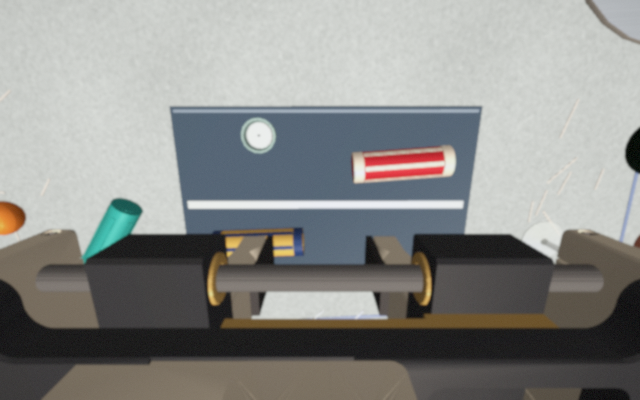

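The wrist view shows the red tube at (404,163), the line on row 205 and the tealight at (258,135). The gold tube is partly hidden by the gripper. I'll measure red here, then move forward for gold.

```bash
cat >> h.py <<'E'
def line_fit(p,T,i,roi):
    m=masks(p)["white"]; r=np.zeros_like(m); r[roi]=1; c=blob(m&r); return axis(ray(i,c,.003,T)[:,:2])
def cyl(p,d,T,i,roi,ground=.003):
    """tube from depth: surface points above the mat; axis by fitting y-dir line + known radius"""
    f,cx,cy=K(i); v,u=np.mgrid[:400,:640]; r=np.zeros((400,640),bool); r[roi]=1
    k=r&(d>0); P=np.c_[(u[k]-cx)/f*d[k],(v[k]-cy)/f*d[k],d[k]]@T[:3,:3].T+T[:3,3]
    return P[(P[:,2]>ground+.012)&(P[:,2]<.06)]
def fitcyl(P):
    from scipy.optimize import least_squares
    c=np.median(P,0)
    def res(q):
        a=q[2]; n=np.array([np.cos(a),np.sin(a)]); s=(P[:,:2]-q[:2])@n
        return np.hypot(s,P[:,2]-q[3])-.022
    s=least_squares(res,[c[0],c[1],0,.025],loss="soft_l1",f_scale=.001)
    a=s.x[2]; e=np.array([-np.sin(a),np.cos(a)]); t=(P[:,:2]-s.x[:2])@e; lo,hi=np.percentile(t,[.5,99.5])
    return s.x[:2]+e*(lo+hi)/2,np.degrees(a),s.x[3],hi-lo,np.sqrt(np.mean(s.fun**2))
def rel(c,yaw,L):
    """offset across line (x), along line, yaw diff"""
    a=np.radians(L[2]); dd=c-L[0]; return np.round([1e3*(dd@[np.cos(a),np.sin(a)]),1e3*(dd@[-np.sin(a),np.cos(a)]),yaw-L[2]],2)
E
python3 - <<'E'
from h import *; from rig import robot
z=np.load("w1.npz");p,d,T=z["p"],z["d"],z["T"];i=robot.camera_info("wrist")
L=line_fit(p,T,i,np.s_[190:220,180:470]); print("line",L)
F=fitcyl(cyl(p,d,T,i,np.s_[135:195,335:470])); print("red",F,rel(F[0],F[1],L))
robot.servo_line([0.57,0.055,0.30],speed=.2)
p,d,i,T=wrist(robot,"w2"); print(robot.read_t())
z=np.load("top0.npz");p,d=z["p"],z["d"];i=robot.camera_info("top");T=np.linalg.inv(i["view"])
L=axis(ray(i,blob(masks(p)["white"]&(np.add.outer(np.zeros(400),np.arange(640))>222)&(np.add.outer(np.arange(400),np.zeros(640))>200)&(np.add.outer(np.zeros(400),np.arange(640))<371)&(np.add.outer(np.arange(400),np.zeros(640))<246)),.003)[:,:2]);print(L)
for n,r in(("red",np.s_[240:268,220:285]),("gold",np.s_[202:228,300:362])):
    F=fitcyl(cyl(p,d,T,i,r)); print("top",n,F,rel(F[0],F[1],L))
E
```

```text
line (array([0.53746063, 0.06092134]), (48.16166305541992, 468.236572265625), np.float32(-3.4447863))
red (array([0.47536323, 0.17503827]), np.float64(0.8878990807462395), np.float64(0.02369536435819351), np.float64(0.13974373404460216), np.float64(0.001525415961255933)) [-68.84 110.18   4.33]
4.15
(array([0.53638965, 0.05317899]), (14.025282859802246, 423.6763916015625), np.float32(-3.5287838))
top red (array([0.47671384, 0.17428593]), np.float64(0.8495711362563978), np.float64(0.024740252823929804), np.float64(0.140361882650475), np.float64(0.0025814975210541524)) [-67.02 117.2    4.38]
top gold (array([ 0.58815827, -0.04749353]), np.float64(-1.0515426209841892), np.float64(0.024776718959133134), np.float64(0.13834982896512893), np.float64(0.0022629939235656316)) [ 57.87 -97.3    2.48]
```

View pics/w2.png

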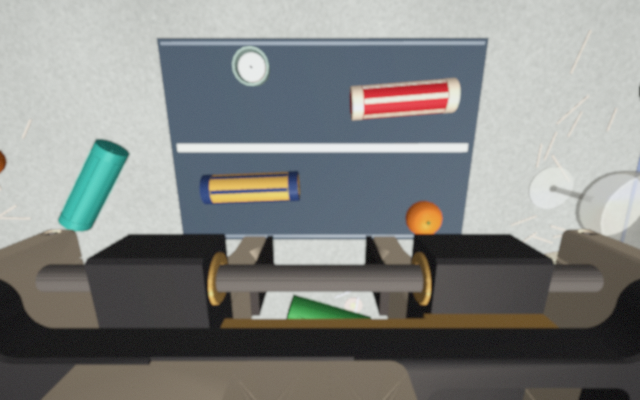

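The w2 view shows everything at once: the line on row 148, red at (405,99), gold at (251,187) and the clementine at (424,218).

Run:
```python
from h import *; from rig import robot
z=np.load("w2.npz");p,d,T=z["p"],z["d"],z["T"];i=robot.camera_info("wrist")
L=line_fit(p,T,i,np.s_[138:158,174:472]); print("line",L)
for n,r in(("red",np.s_[70:130,340:470]),("gold",np.s_[160:212,190:310])):
    F=fitcyl(cyl(p,d,T,i,r)); print(n,F,rel(F[0],F[1],L))
```

```text
line (array([0.5370766 , 0.06174542]), (16.413503646850586, 443.5514221191406), np.float32(-3.471938))
red (array([0.4754849 , 0.17489765]), np.float64(0.8359568761741827), np.float64(0.02374175794675292), np.float64(0.13964205440789956), np.float64(0.0015374717644735618)) [-68.33 109.21   4.31]
gold (array([ 0.58701413, -0.04575749]), np.float64(-1.1997257164291046), np.float64(0.02368348071692974), np.float64(0.13953584930892815), np.float64(0.0014904473896951845)) [  56.36 -104.28    2.27]
```

Run:
```python
from h import *; from rig import robot
robot.move_gripper(0.9)
c=np.array([.4755,.1749]);yaw=.84;n=np.array([np.cos(np.radians(yaw)),np.sin(np.radians(yaw))])
s=c-.006*n
robot.goto([*s,.09],Rt(yaw)); robot.servo_line([*s,.052],speed=.08)
f0=robot.read_force(); print(f0,robot.read_t(),robot.read_position())
for z in np.arange(.0500,.0445,-.0005):
    robot.servo_line([*s,z],speed=.02); f=robot.read_force()-f0; print(round(z,4),f.round(2),robot.read_position()[2].round(5))
    if f[2]>3: break
print(robot.read_t())
```

```text
[ 0.29634586 -0.03172191  0.49215264] 6.4833 [0.46990455 0.17481414 0.0522657 ]
0.05 [-1.04 -0.05 -0.83] 0.0503
0.0495 [-0.52 -0.52 -0.98] 0.04961
0.049 [ 0.15 -0.05  0.09] 0.04897
0.0485 [-0.76 -0.72 -0.47] 0.04845
0.048 [ 0.9  -0.03 -0.16] 0.04796
0.0475 [-0.14 -0.38  0.55] 0.04747
0.047 [-0.15 -0.08  1.68] 0.0472
0.0465 [-0.1  -2.38  6.76] 0.04709
8.4833
```

```bash
cat >> h.py <<'E'
def nv(y): return np.array([np.cos(np.radians(y)),np.sin(np.radians(y))])
def stroke(robot,c,yaw,d,dyaw=0,z=.0464,b=None,down=True,yoff=0,speed=.05):
    """c tube centre, yaw, roll d (signed), tool moves 2d; returns predicted centre"""
    e=np.array([-nv(yaw)[1],nv(yaw)[0]]); n=nv(yaw)
    s=c-n*d/2+e*yoff; t=s+2*d*n
    if down:
        robot.servo_line([*s,.056],Rt(yaw),speed=.12)
        robot.servo_line([*s,.0475],Rt(yaw),speed=.03); robot.servo_line([*s,z],Rt(yaw),speed=.01)
    fa=robot.read_force()
    robot.servo_line([*t,z],Rt(yaw+dyaw),speed=speed); fb=robot.read_force()
    robot.servo_line([*t,.056],speed=.05); print("F",fa.round(1),fb.round(1),"t",robot.read_t())
    return c+d*n
E
cat > look.py <<'E'
from h import *; from rig import robot
def look(name,at=(.57,.055,.30),show=True):
    q=robot.read_position(); 
    if q[2]<.1: robot.servo_line([q[0],q[1],.10],speed=.15)
    robot.goto(list(at),Rt(-3.5)); return seen(name,*wrist(robot,name))
def seen(name,p,d,i,T):
    f,cx,cy=K(i); m=masks(p)["white"]
    # line: white pixels near known line in world
    v,u=np.mgrid[:400,:640]; W=ray(i,np.c_[u.ravel(),v.ravel()],.003,T)
    L0=np.array([.5370,.0577]); n=nv(-3.47); e=np.array([-n[1],n[0]]); s=((W[:,:2]-L0)@n).reshape(400,640); t=((W[:,:2]-L0)@e).reshape(400,640)
    P=np.c_[((u-cx)/f*d).ravel(),((v-cy)/f*d).ravel(),d.ravel()]@T[:3,:3].T+T[:3,3]
    h=P[:,2].reshape(400,640); S=((P[:,:2]-L0)@n).reshape(400,640);TT=((P[:,:2]-L0)@e).reshape(400,640)
    ok=(d>0)&(v<235)
    k=m&(abs(s)<.012)&(abs(t)<.21)&ok&(abs(h-.003)<.006)
    a=np.polyfit(t[k],s[k],1); L=(L0+a[1]*n,None,-3.47-np.degrees(np.arctan(a[0])))
    print("line off",round(a[1]*1e3,2),"yaw",round(L[2],2),k.sum())
    out={}
    for nm,lo,hi in(("red",.01,.22),("gold",-.22,-.01)):
        b=ok&(h>.018)&(h<.06)&(TT>lo)&(TT<hi)&((S<.03)&(S>-.11) if nm=="red" else (S>-.03)&(S<.11))
        F=fitcyl(P.reshape(400,640,3)[b]); out[nm]=(F[0],F[1]); print(nm,F[0].round(4),"yaw",round(F[1],2),"z",round(F[2],4),"len",round(F[3],4),"rms",round(F[4]*1e3,2),"rel",rel(F[0],F[1],L))
    print("t",robot.read_t()); return L,out
E
python3 - <<'E'
from look import *
c=stroke(robot,np.array([.4755,.1749]),.84,.012,-1.5,down=False); print(c)
look("w3")
E
```

```text
F [ 0.2 -2.4  7.3] [ 0.2 -1.4  7.9] t 9.4583
[0.48749871 0.17507592]
line off -0.69 yaw -3.4 3086
red [0.4873 0.1754] yaw -0.57 z 0.0237 len 0.1396 rms 1.57 rel [-55.9  114.55   2.83]
gold [ 0.587  -0.0458] yaw -1.15 z 0.0237 len 0.1397 rms 1.33 rel [  56.76 -100.38    2.25]
t 10.9167
```

View pics/w3.png

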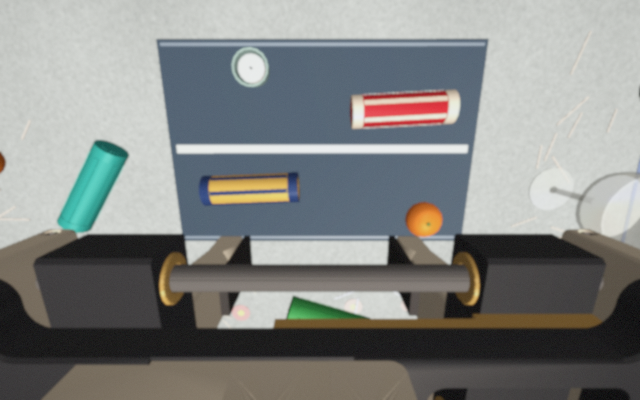

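The stroke went as predicted: red rolled 12 mm and turned -1.4°. I'll continue with three more.

Run:
```python
from look import *
c=np.array([.4873,.1754]);y=-.57
q=robot.goto([.482,.1754,.075],Rt(y))
for k in range(3): c=stroke(robot,c,y,.014,-.95); y-=.95
print(c,y); look("w4")
```

```text
F [ 0.3 -2.1  5.7] [ 0.1 -1.6  6.4] t 14.0167
F [-0.3 -1.6  7.6] [-0.2 -1.3  7.1] t 16.025
F [ 0.6 -1.   7.1] [-0.2 -0.6  7.6] t 18.0333
[0.52928137 0.17428601] -3.42
line off 0.42 yaw -4.05 1945
red [0.5292 0.1747] yaw -3.02 z 0.0237 len 0.1395 rms 1.4 rel [-16.44 116.13   1.03]
gold [ 0.587  -0.0459] yaw -1.16 z 0.0237 len 0.1397 rms 1.29 rel [ 56.73 -99.77   2.89]
t 19.4583
```

View pics/w4.png

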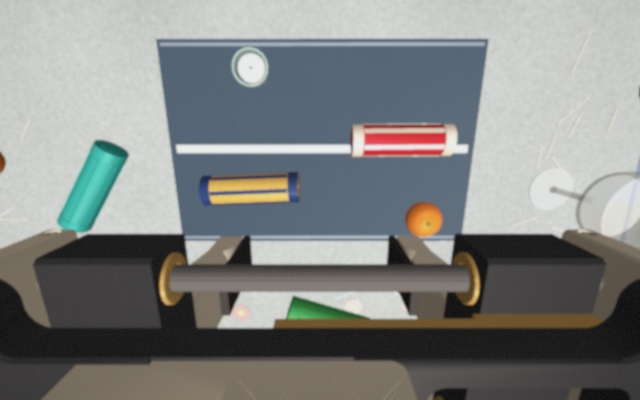

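Run:
```python
from look import *
c=np.array([.5292,.1747]);y=-3.02
robot.goto([.524,.1747,.075],Rt(y))
c=stroke(robot,c,y,.0137,-.45)
print(c); look("w5",at=(.62,.0,.30))
p,d=robot.grab_frame("top");np.savez("top5.npz",p=p,d=d);cv2.imwrite("pics/top5.png",p[...,::-1])
p,d=robot.grab_frame("side");np.savez("side5.npz",p=p,d=d);cv2.imwrite("pics/side5.png",p[...,::-1])
```

```text
F [-0.9 -2.1  4.9] [ 0.3 -1.7  6.5] t 22.5167
[0.54288097 0.17397822]
line off -0.32 yaw -3.45 2105
red [0.5432 0.1739] yaw -3.39 z 0.0237 len 0.1397 rms 1.99 rel [-5.1000e-01  1.1635e+02  6.0000e-02]
gold [ 0.587  -0.0461] yaw -1.13 z 0.0237 len 0.1388 rms 0.77 rel [  56.45 -100.63    2.32]
t 24.075
```

View pics/w5.png

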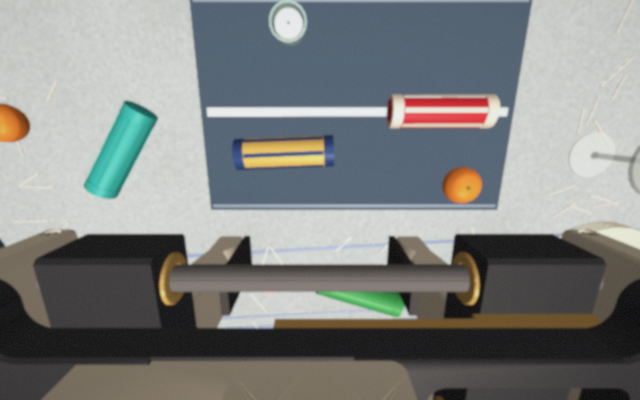

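View pics/side5.png

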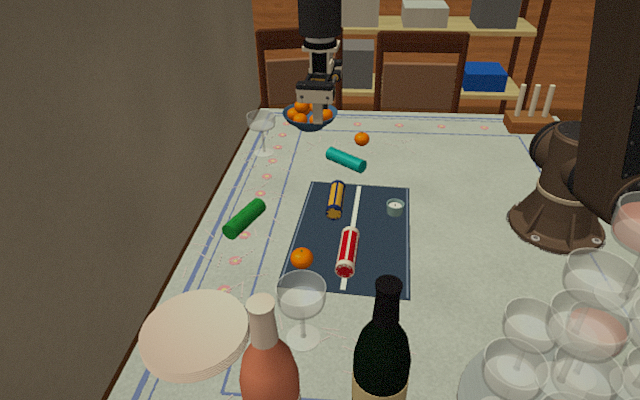

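View pics/top5.png

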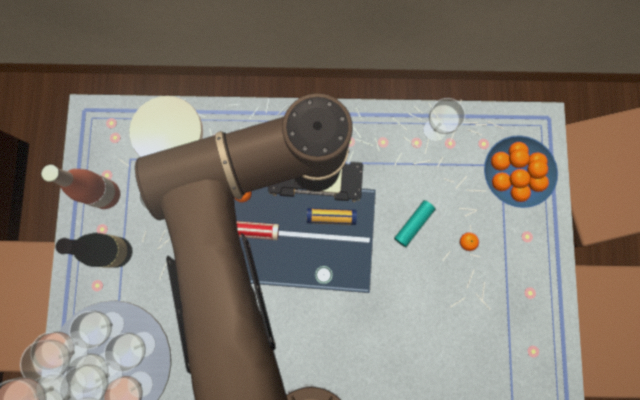

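Red now lies on the line. In w5 it is at (443,111) on the line's row 111, the measured offset is about -0.5 mm with yaw within 0.1°, and the side view agrees. Gold is next, rolled toward the robot.

Run:
```python
from look import *
c=np.array([.587,-.046]);y=-1.14
robot.goto([.593,-.046,.12],Rt(y))
for k in range(3): c=stroke(robot,c,y,-.014,-.65); y-=.65
print(c,y); look("w6",at=(.60,.0,.30))
```

```text
F [-0.4 -0.7  4.7] [-0.3 -0.4  5.5] t 27.375
F [-0.5 -0.5  5.6] [ 0.6 -0.1  5. ] t 29.3833
F [-0.8 -1.   7.2] [-0.7 -1.   5.1] t 31.3917
[ 0.5450223  -0.04468813] -3.09
line off -0.28 yaw -3.51 852
red [0.5432 0.174 ] yaw -3.39 z 0.0237 len 0.1399 rms 2.01 rel [ -0.63 116.49   0.13]
gold [ 0.545 -0.045] yaw -2.85 z 0.0237 len 0.1383 rms 0.76 rel [  14.59 -102.05    0.66]
t 32.75
```

View pics/w6.png

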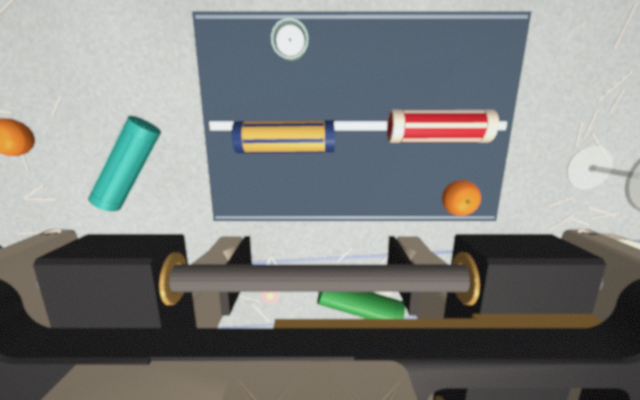

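Run:
```python
from look import *
c=np.array([.545,-.045]);y=-2.85
robot.goto([.552,-.045,.12],Rt(y))
c=stroke(robot,c,y,-.0148,-.65)
print(c); look("w7",at=(.60,.0,.30))
robot.goto([.40,-.42,.30],Rt(-3.5))
p,d=robot.grab_frame("top");np.savez("top7.npz",p=p,d=d);cv2.imwrite("pics/top7.png",p[...,::-1])
i=robot.camera_info("top"); seen("t",p,d*1.0,i,np.linalg.inv(i["view"]))
```

```text
F [-0.2 -1.1  5. ] [-0.2 -0.9  7. ] t 36.0
[ 0.53021831 -0.04426412]
line off -0.3 yaw -3.38 823
red [0.5432 0.1739] yaw -3.38 z 0.0237 len 0.1397 rms 2.01 rel [ -0.33 116.4    0.  ]
gold [ 0.53   -0.0444] yaw -3.33 z 0.0237 len 0.1381 rms 0.74 rel [-6.300e-01 -1.023e+02  5.000e-02]
t 37.375
line off 2.55 yaw -2.58 129
red [0.5447 0.1728] yaw -3.78 z 0.0247 len 0.1392 rms 2.79 rel [-3.0000e-02  1.1542e+02 -1.2100e+00]
gold [ 0.5308 -0.0445] yaw -3.51 z 0.0253 len 0.1378 rms 1.95 rel [  -4.19 -102.32   -0.93]
t 39.125
```

View pics/w7.png

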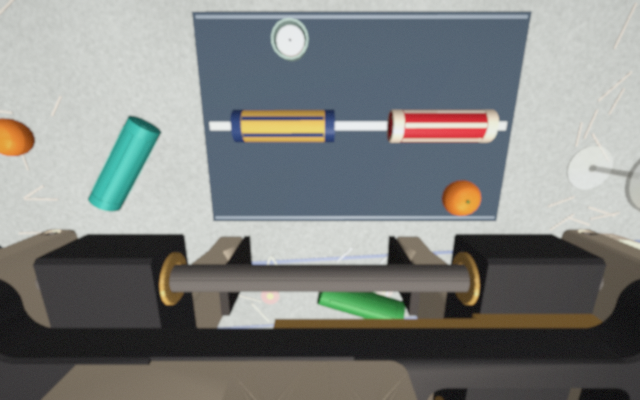

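View pics/top7.png

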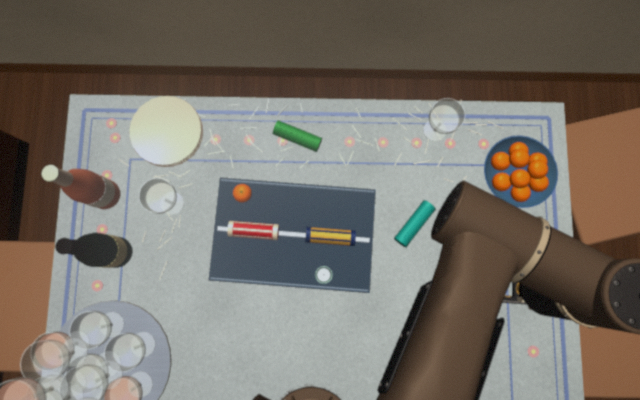

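```bash
python3 -c "
from rig import robot
print(robot.read_position(),robot.read_force());robot.job_done();print(robot.read_t())"
```

```text
[ 0.40076903 -0.41939664  0.29991333] [ 0.32141661 -0.3625539  -0.57823876]
the job is handed in; nothing more can be done
the job is handed in; nothing more can be done
```

Both party poppers now lie lengthwise along the white line, each centred over it and on its own half of the mat. I handed the job in at about 39 s. I rolled red in five strokes and gold in four, with the open fingertips pressed lightly on top (about 5–8 N). I turned the tool slightly in each stroke to line the tubes up, and never pinched or lifted them.

| Last check | Red | Gold |
|---|---|---|
| Wrist camera: offset from line | -0.3 mm | -0.6 mm |
| Wrist camera: yaw against line | 0.0° | 0.05° |
| Top camera: offset from the line as first measured | about +0.9 mm | about +0.4 mm |

- **One check disagreed:** refitting the line in the last top picture gave up to -4.2 mm and -1.2°. Only 129 line pixels were left uncovered and the tubes' white bands spoiled the fit, so I used the clean line from the first picture for the top-camera row.
- **Surroundings:** in the last top picture the clementines, tealight, glass and look-alikes are where they started. I compared these by eye only.

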